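# Clamp the lid of the soup canister until the ratchet knob clicks

### The arm

A 7-joint arm with a two-finger parallel gripper is mounted at the origin on the work surface. World frame = base frame: x ahead of the robot, y to its left, z up, the work surface at z = 0. Lengths are in m, angles in rad, forces in N, time in s.
With the tool pointing down it reaches from about 0.4 to 0.85 m from the base axis. Payload 4.5 kg.
Tool frame: the origin (TCP) lies midway between the tips of the shut fingers; the grasp point (between the pads) lies 19 mm behind it; z points along the fingers, y is the line along which they close (so a half turn about z gives the same grasp; the last joint's range is limited). The gripper opens to 88 mm and grips with 3 to 60 N. Pads are 18 mm wide; open, the fingers measure 123 mm over their backs; the gripper's body (75 mm by 187 mm) begins 45 mm behind the grasp point.
Start: joints at [-1.27, 0.689, -0.195, 1.565, 0.157, 0.902, -0.215], TCP at [0.165, 0.603, 0.239] pointing down, gripper open.
Joint ranges: [-3.01, 3.01], [-0.46, 2.08], [-1.47, 1.51], [0.13, 2.56], [-1, 4.14], [0.04, 2.09], [-2.66, 2.66]. Speed limits (rad/s): [2.57, 2.57, 3.14, 3.14, 3.14, 3.14, 3.14].

### API

Orientations are given as a unit quaternion [x, y, z, w].
In Python, from plant import r, eyes, finish_job gives the robot as it stands. The module is installed in compiled form; this text tells all that it offers.
- The arm moves only by the tool move_arm, never from a script. Its argument "motion" is a list of rows, each a list of 7 numbers: the shift along the tool's x, y, z in mm, then the turn, a rotation vector about the tool's x, y, z in degrees, then the closure, from 0 (fully open) to 1 (shut). A call has 1 to 5 rows; each row is the pose to reach, as a shift and turn from the pose commanded when the call began, along the tool's axes at that moment; what a row does not reach only later rows make up. A row lasts 1/8 s, in which the tool goes at most 62.5 mm and 10.7 degrees, less where a joint would pass 70% of its speed; a pose out of reach is approached as far as the arm can. A call with a gripper value outside its range is refused whole. The fingers move at their own pace and stop on an object; "newtons" is the grip in N (left out, the last holds). Time passes only in rows, so rows that repeat a pose let the fingers close. It gives the time, the measured TCP pose, the force, the opening and the grip force at its end, in the units of the state.
- r.get_state(): the state, without advancing time (a new reading comes with each control period).
- eyes.snapshot(name): name is "side" or "top" or "wrist"; returns a dict with "frame" (420x560x3 uint8, red, green, blue), "z_map" (420x560 float32, m along the optical axis (not along the pixel's ray), 0 where there is no reading), "intrinsics" (3x3 intrinsics, pixels), "world_to_cam" (4x4, takes a point from world to camera coordinates). Camera axes: x right, y down, z forward; pixel columns grow to the right and rows downward; lengths in m; the calibration is good to about 2 mm. A picture is of the moment at which its call begins.
- finish_job(): hands the job in; it is judged then, once.
The state is a dict: "clock": time; "q": joint angles; "qd": joint speeds; "joint_torque": joint torques, N m; "tool_pos": TCP position; "eef_rot": TCP orientation; "contact_force": force on the tool from outside, world axes, zero at the start; "moment": the same for the moment, N m; "opening": opening from 0.0 (shut) to 1.0 (fully open); "finger_force": force on a finger pad.
Only numpy, scipy, OpenCV 4.12 (cv2) and the standard library are available. Lean on these libraries where they do the work, as an engineer would, in place of code of your own. Each camera call takes 0.05 s, during which the arm holds its last target. There are 200 camera calls.

### The job

Make the soup canister ready to carry: swing the open clamp arm over the lid until it rests against its stop, then turn the black knob on it clockwise until its ratchet slips and clicks. Give it one to three clicks, no more, then let go, leaving the lid where it is and the things around it alone.

Things in the scene. Friction and masses are not known exactly. Their poses are not given: they have to be found in the camera images.
- canister: steel soup canister, 140 mm across, rim 110 mm above the counter, fixed on a dark plate 170 x 250 x 10 mm; origin on the counter under the centre of the pot; its y axis points from the pot's centre to the clamp's post (22 mm thick, 100 mm from the pot's centre), z is up
- pivot (a point): fixed point on the upright axis about which the clamp arm swings, on the post's axis, 205 mm above the counter
- clamp_point (a point): fixed point on the pot's axis, 215 mm above the counter: where the knob's axis comes to stand when the arm is against its stop (knob_grip is then 3 mm above this point)
- pot_mouth (a point): fixed point in the centre of the pot's rim, 110 mm above the counter
- swing_arm (a joint): angle of the clamp arm about the pivot, rad: 0 against its stop over the lid's centre, up to 1.6 swung away (clockwise from above closes); it starts 0.7 to 1.2 open and stays where it is left (0.2 N m of friction). Aluminium bar 28 mm wide, 18 mm thick, underside 160 mm above the counter; the knob's axis is 100 mm from the pivot
- knob_grip (a point): point on the knob's upright axis in the middle of its grip, always 218 mm above the counter; x axis points along the white rib on the knob's top, z up. The knob is a round knurled black drum 40 mm across, its side free from 198 to 234 mm above the counter; below is a skirt 52 mm across. It may be gripped at any yaw and regripped as often as needed; it neither rises nor sinks; clockwise from above drives the clamp foot down onto the lid
- knob (a joint): how far the knob has slipped past its ratchet, rad: 0 at the start, stays near 0 while the knob drives the screw, and grows clockwise once it slips, one click each 0.63 rad (10 a turn). Right is one to three clicks
- clamp_foot: rubber foot 26 mm across under the arm on the knob's axis, driven straight down by the knob, origin 20 mm above its underside. How far the knob must turn before it bites is not known (1.5 to 4.5 rad). Running free the knob takes about 0.05 N m; then the torque rises within about 1 rad of turn until the ratchet slips at about 0.13 N m, falling off at each click. Let go, the knob may turn back by up to 0.3 rad; the foot stays tight
- lid: loose steel lid 148 mm across, 6 mm thick, lying on the pot; origin in the centre of its plate's underside, on the rim; in its middle is a dark boss 40 mm across whose top is 16 mm above the origin
- cup_stack: loose stack of paper cups, 77 mm across, 132 mm high; origin in the middle of its underside; leave alone
- chilli_jar: loose jar 62 mm across, 85 mm high; origin in the middle of its underside; leave alone
- soup_bowl: loose white bowl 116 mm across, 55 mm high; origin in the middle of its underside; leave alone
Mind the look-alikes: they are no part of the job. Leave any pink, purple or turquoise look-alike of the lid alone.

How it is judged:
By the outcome, as a careful person would: the job done as asked, in the order asked, and still so for the second after the job is handed in, with the robot touching nothing.
It also fails if it takes over 67 s, if anything falls off the work surface, if the arm or the gripper's body presses on something with over 40 N, if the wrist force passes 120 N, or if a joint passes its speed limit or range.

## Working session

There is one attempt and no reset: what is moved stays moved. The work goes in short steps, Python scripts to look and compute and a tool call to move; the robot and the scene stay as the last step left them, time stands still between calls to the robot, and variables do not carry over. Pictures are saved under pics/ and viewed, at most 10 in all, crops included, and the job is handed in when it is done.

Besides the shell and the picture viewer there is one more tool, called after "Emit:" in YAML: its name, and indented under it one key for each argument. move_arm: Moves the arm, as the interface text tells. Its arguments: {"type":"object","properties":{"motion":{"type":"array","items":{"type":"array","items":{"type":"number"}}},"newtons":{"type":"number"}},"required":["motion"]}

```bash
mkdir -p pics
python3 - <<'E'
from plant import r,eyes
import cv2,numpy as np
a=[]
for n in("top","side"):
    s=eyes.snapshot(n);np.savez(n+'.npz',**s);a.append(s["frame"])
    cv2.imwrite(f'pics/{n}0.png',s["frame"][...,::-1])
s=r.get_state();print(s)
E
```

```text
{'clock': 0.1, 'q': array([-1.27022375,  0.68988966, -0.19455166,  1.56619798,  0.15730368,
        0.90250962, -0.21512687]), 'qd': array([ 0.00127295, -0.00256618, -0.00093896, -0.00260895, -0.00241438,
        0.00020455, -0.00029683]), 'joint_torque': array([-2.99159663e-03, -5.28504968e+01, -1.27118178e+00, -1.53840548e+01,
       -5.25123964e-02,  1.91464169e-03,  5.02980254e-05]), 'tool_pos': array([0.16464332, 0.60235472, 0.23800877]), 'eef_rot': array([ 1.32955918e-01,  9.91121624e-01, -8.03826505e-04, -5.66858727e-05]), 'contact_force': array([ 0.12491607, -0.10859106,  0.06694825]), 'moment': array([-0.07069848,  0.02453516, -0.07780262]), 'finger_force': 0.0, 'opening': 1.0026700654671812}
```

View pics/top0.png

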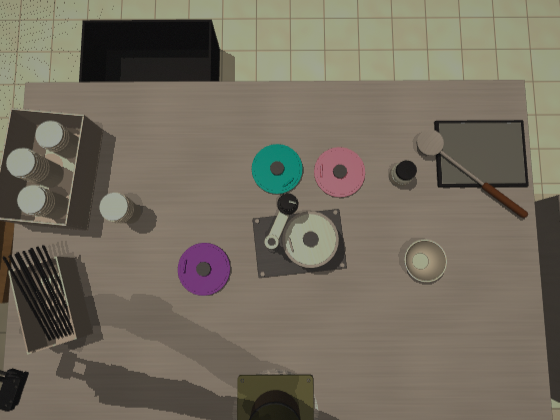

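View pics/side0.png

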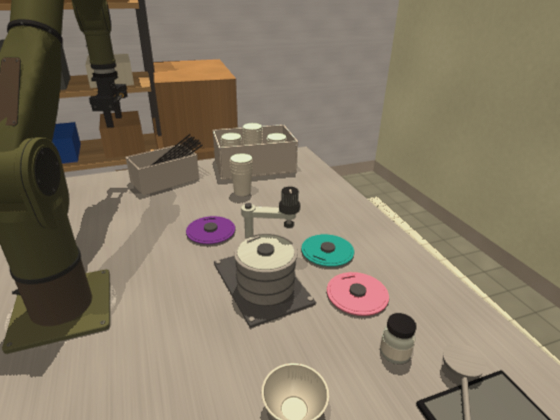

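The top view shows the canister with its steel lid at (311,239), post at (272,242) and black knob at (288,204). The look-alike lids are turquoise (277,169), pink (340,172) and purple (204,269). The clamp is the only arm with a knob. I'll confirm it in an enlarged crop and measure.

```bash
cat > h.py <<'E'
import numpy as np
def cloud(s):
    K=s["intrinsics"];z=s["z_map"];v,u=np.indices(z.shape)
    p=np.stack([(u-K[0,2])/K[0,0]*z,(v-K[1,2])/K[1,1]*z,z,np.ones_like(z)],-1)
    return (p@np.linalg.inv(s["world_to_cam"]).T)[...,:3]
E
python3 - <<'E'
import numpy as np,cv2
from h import cloud
s=dict(np.load('top.npz'));P=cloud(s)
for n,u,v in(("lid",311,239),("post",272,242),("knob",288,204),("jar",404,172)):print(n,P[v,u].round(3))
c=P[150:300,230:370].reshape(-1,3)
f=s["frame"][150:300,230:370].reshape(-1,3).astype(int)
from scipy.optimize import least_squares
def rep(n,m):
    q=c[m];print(n,len(q),q.mean(0).round(4),q.min(0).round(3),q.max(0).round(3),((q.min(0)+q.max(0))/2).round(4))
kn=P[204,288];po=P[242,272];li=P[239,311]
d=lambda p:np.hypot(*(c[:,:2]-p[:2]).T)
rep("knobtop",(d(kn)<.035)&(c[:,2]>.225))
rep("lid",(d(li)<.1)&(c[:,2]>.108)&(c[:,2]<.122))
rep("boss",(d(li)<.04)&(c[:,2]>.122)&(c[:,2]<.135))
rep("arm",(d(po)<.06)&(c[:,2]>.165)&(c[:,2]<.22)); rep("post",(d(po)<.03)&(c[:,2]>.185))
cv2.imwrite('pics/crop.png',cv2.resize(s["frame"][150:300,230:370,::-1],None,fx=4,fy=4,interpolation=2))
E
```

```text
lid [ 0.462 -0.096  0.125]
post [0.45  0.003 0.19 ]
knob [ 0.536 -0.036  0.237]
jar [ 0.646 -0.354  0.084]
knobtop 236 [ 0.5426 -0.0353  0.2334] [ 0.523 -0.055  0.225] [ 0.564 -0.015  0.239] [ 0.5433 -0.035   0.232 ]
lid 2304 [ 0.4617 -0.0944  0.1166] [ 0.39  -0.167  0.109] [ 0.536 -0.022  0.122] [ 0.4633 -0.0945  0.1153]
boss 181 [ 0.4624 -0.0937  0.1258] [ 0.431 -0.115  0.122] [ 0.493 -0.066  0.132] [ 0.462  -0.0903  0.1269]
arm 369 [ 0.4698 -0.0032  0.1801] [ 0.434 -0.029  0.169] [0.508 0.023 0.192] [ 0.4711 -0.0033  0.1803]
post 46 [0.4518 0.0055 0.1885] [ 0.443 -0.007  0.185] [0.46  0.015 0.192] [0.4516 0.004  0.1887]
```

View pics/crop.png

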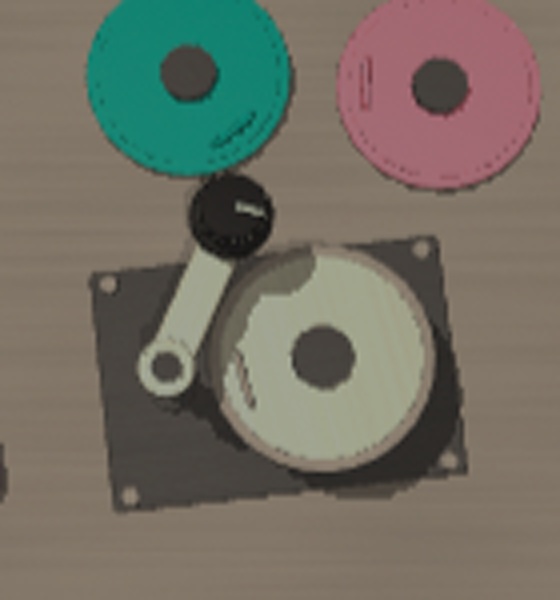

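The crop confirms it: the steel lid is on the pot on the dark plate, and the bar runs from the post to the black knob with its white rib. Pot axis ≈ (0.462,-0.0945), pivot ≈ (0.451,0.0045), knob ≈ (0.543,-0.0355), so the arm is about 1.05 rad open. I'll go above the knob.

Emit:
move_arm:
  motion:
    - [0,0,-62,0,0,0,0]
    - [-60,-58,-70,0,0,0,0]
    - [-533,-516,-70,0,0,0,0]
    - [-533,-516,-70,0,0,0,0]
    - [-533,-516,-70,0,0,0,0]
  newtons: 25

```text
clock: 0.72
tool_pos: [0.2929, 0.386, 0.3071]
eef_rot: [0.133, 0.991, -0.0, 0.0]
contact_force: [1.2, -0.7, -0.8]
opening: 1.002
finger_force: 0.0
```

```bash
cat > st.py <<'E'
import sys,numpy as np
from plant import r
from scipy.spatial.transform import Rotation as R
s=r.get_state();M=R.from_quat(s["eef_rot"])
print("q",s["q"].round(2),"t",round(s["clock"],2),"pos",s["tool_pos"].round(4),"x",M.as_matrix()[:,0].round(3),"z",M.as_matrix()[:,2].round(3),"F",s["contact_force"].round(1),"M",s["moment"].round(3),"ff",s["finger_force"],"op",round(s["opening"],3))
if len(sys.argv)>3: print("tool mm",(M.inv().apply(np.array(sys.argv[1:4],float)-s["tool_pos"])*1000).round(1))
E
python3 st.py .543 -.0355 .298
```

```text
q [-0.86  0.42 -0.22  1.88  0.12  0.86  0.15] t 0.72 pos [0.2929 0.386  0.3071] x [-0.965  0.264 -0.   ] z [ 0. -0. -1.] F [ 1.2 -0.7 -0.8] M [ 0.043 -0.11  -0.006] ff 0.0 op 1.002
tool mm [-352.4 -340.7    9.3]
```

Emit:
move_arm:
  motion:
    - [-352,-341,9,0,0,0,0]
    - [-352,-341,9,0,0,0,0]
    - [-352,-341,9,0,0,0,0]
    - [-352,-341,9,0,0,0,0]
    - [-352,-341,9,0,0,0,0]

```text
clock: 1.35
tool_pos: [0.4519, 0.1174, 0.3014]
eef_rot: [0.133, 0.991, 0.0, -0.0]
contact_force: [0.8, 0.6, 0.1]
opening: 0.998
finger_force: 0.0
```

Emit:
move_arm:
  motion:
    - [-45,-43,0,0,0,-10,0]
    - [-45,-43,0,0,0,-20,0]
    - [-45,-43,0,0,0,-30,0]
    - [-45,-43,0,0,0,-40,0]
    - [-45,-43,0,0,0,-50,0]

```text
clock: 1.98
tool_pos: [0.483, 0.0656, 0.3012]
eef_rot: [-0.301, 0.954, 0.0, -0.0]
contact_force: [-0.9, 0.2, 0.8]
opening: 1.001
finger_force: 0.0
```

```bash
python3 st.py .543 -.0355 .298
```

```text
q [ 0.06  0.45 -0.43  1.88  0.24  0.87  1.69] t 1.98 pos [0.483  0.0656 0.3012] x [-0.819 -0.574  0.001] z [-0.001 -0.    -1.   ] F [-0.9  0.2  0.8] M [0.075 0.021 0.007] ff 0.0 op 1.001
tool mm [   8.9 -117.3    3.2]
```

Emit:
move_arm:
  motion:
    - [9,-50,3,0,0,-8,0]
    - [9,-100,3,0,0,-16,0]
    - [9,-117,3,0,0,-25,0]
    - [9,-117,3,0,0,-25,0]
    - [9,-117,3,0,0,-25,0]

```text
clock: 2.6
tool_pos: [0.5418, -0.0342, 0.2984]
eef_rot: [-0.497, 0.867, 0.001, -0.0]
contact_force: [0.6, -0.1, 0.2]
opening: 1.001
finger_force: 0.0
```

```bash
cat > knob.py <<'E'
import sys,numpy as np,cv2
from plant import eyes
from h import cloud
n=sys.argv[1];s=eyes.snapshot(n);P=cloud(s);f=s["frame"]
c=np.array(sys.argv[2:4],float)
m=(P[...,2]>.21)&(P[...,2]<.245)&(np.hypot(P[...,0]-c[0],P[...,1]-c[1])<.045)&(f.max(-1)<75)
q=P[m];print(len(q),"median z",np.median(q[:,2]).round(3),"mid",((q.min(0)+q.max(0))/2).round(4),"min",q.min(0).round(3),"max",q.max(0).round(3))
cv2.imwrite(sys.argv[4],f[...,::-1])
E
python3 st.py .543 -.0355 .204;python3 knob.py wrist .543 -.0355 pics/w1.png;python3 knob.py top .543 -.0355 pics/t1.png
```

```text
q [ 0.31  0.54 -0.53  1.73  0.32  0.96  2.26] t 2.6 pos [ 0.5418 -0.0342  0.2984] x [-0.505 -0.863 -0.   ] z [-0.001  0.001 -1.   ] F [ 0.6 -0.1  0.2] M [ 0.085  0.051 -0.041] ff 0.0 op 1.001
tool mm [ 0.6 -1.8 94.4]
2576 median z 0.234 mid [ 0.5448 -0.0358  0.223 ] min [ 0.525 -0.056  0.21 ] max [ 0.565 -0.016  0.236]
  return _methods._mean(a, axis=axis, dtype=dtype,
  ret = ret.dtype.type(ret / rcount)
Traceback (most recent call last):
  File "knob.py", line 7, in <module>
    q=P[m];print(len(q),"median z",np.median(q[:,2]).round(3),"mid",((q.min(0)+q.max(0))/2).round(4),"min",q.min(0).round(3),"max",q.max(0).round(3))
                                                                      ~~~~~^^^
ValueError: zero-size array to reduction operation minimum which has no identity
```

View pics/w1.png

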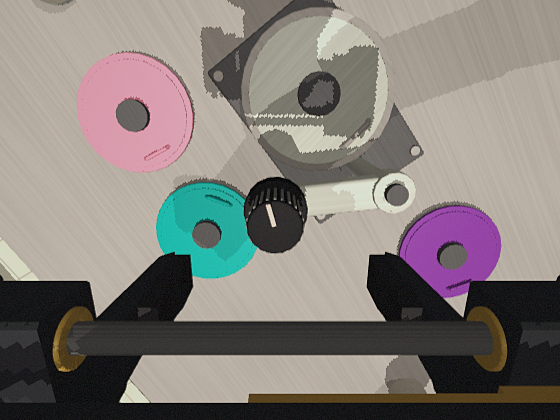

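The wrist view shows the knob midway between the fingers at (275,215), with the bar running right to the pivot at (395,193). I'll descend and grip.

Emit:
move_arm:
  motion:
    - [0,-3,50,0,0,0,0]
    - [0,-3,85,0,0,0,0]
    - [0,-3,94,0,0,0,0]
    - [0,-3,94,0,0,0,0.4]
    - [0,-3,94,0,0,0,0.8]
  newtons: 20

```text
clock: 3.32
tool_pos: [0.5461, -0.0365, 0.206]
eef_rot: [-0.498, 0.867, -0.001, 0.001]
contact_force: [-0.1, -0.8, -0.1]
opening: 0.8
finger_force: 0.0
```

Emit:
move_arm:
  motion:
    - [0,0,0,0,0,0,1]
    - [0,0,0,0,0,0,1]
    - [0,0,0,0,0,0,1]
    - [0,0,0,0,0,0,1]

```text
clock: 3.82
tool_pos: [0.5445, -0.0365, 0.2048]
eef_rot: [-0.498, 0.867, 0.0, -0.0]
contact_force: [-3.7, 1.3, 4.4]
opening: 0.442
finger_force: 20.0
```

```bash
python3 st.py
cat > arc.py <<'E'
# tool-frame rows for swinging the grip point clockwise about the pivot by given degrees
import sys,numpy as np
from plant import r
from scipy.spatial.transform import Rotation as R
s=r.get_state();M=R.from_quat(s["eef_rot"]);pv=np.array([.451,.0045,s["tool_pos"][2]])
d=s["tool_pos"]-pv;print("radius",np.linalg.norm(d).round(4),"angle",np.degrees(np.arctan2(d[1],d[0])).round(1))
for a in map(float,sys.argv[1:]):
    e=R.from_euler('z',-a,degrees=True).apply(d)-d
    print(a,(M.inv().apply(e)*1000).round(1))
E
python3 arc.py 10 20 30 40 50
```

```text
q [ 0.27  0.66 -0.47  1.83  0.42  0.75  2.18] t 3.83 pos [ 0.5445 -0.0365  0.2048] x [-0.504 -0.864  0.   ] z [-0.001  0.    -1.   ] F [-3.7  1.3  4.4] M [ 0.333  0.723 -0.01 ] ff 19.996402943506837 op 0.442
radius 0.1021 angle -23.7
10.0 [17.8 -0.5  0. ]
20.0 [35.4  2.1  0. ]
30.0 [52.3  7.7  0. ]
40.0 [67.9 16.2  0. ]
50.0 [81.9 27.3  0.1]
```

Emit:
move_arm:
  motion:
    - [10.7,-0.7,0,0,0,6,1]
    - [21.3,-0.4,0,0,0,12,1]
    - [31.8,1.2,0,0,0,18,1]
    - [42.2,4,0,0,0,24,1]
    - [52.3,7.7,0,0,0,30,1]

```text
clock: 4.45
tool_pos: [0.5123, -0.0755, 0.2048]
eef_rot: [-0.256, 0.967, 0.002, 0.001]
contact_force: [-0.9, 7.2, 2.7]
opening: 0.448
finger_force: 20.0
```

```bash
python3 st.py;python3 arc.py 6 12 18 24 30
```

```text
q [ 0.26  0.61 -0.33  1.92  0.3   0.66  1.84] t 4.45 pos [ 0.5123 -0.0755  0.2048] x [-0.869 -0.495 -0.003] z [ 0.001  0.004 -1.   ] F [-0.9  7.2  2.7] M [ 1.574  0.365 -0.071] ff 20.00000420026481 op 0.448
radius 0.1008 angle -52.5
6.0 [10.5 -0.9 -0. ]
12.0 [21.1 -0.7 -0.1]
18.0 [31.5  0.6 -0.1]
24.0 [41.8  3.  -0.1]
30.0 [51.8  6.5 -0.1]
```

Emit:
move_arm:
  motion:
    - [10.5,0,0,0,0,6,1]
    - [21,0.6,0,0,0,12,1]
    - [31.5,2,0,0,0,18,1]
    - [41.8,4.5,0,0,0,24,1]
    - [46.8,6.2,0,0,0,27,1]

```text
clock: 5.08
tool_pos: [0.4693, -0.0932, 0.2048]
eef_rot: [-0.024, 1.0, 0.002, 0.001]
contact_force: [0.8, 7.2, 2.5]
opening: 0.448
finger_force: 20.0
```

```bash
python3 st.py .462 -.0945 .205;python3 arc.py 3 6 9
```

```text
q [ 0.22  0.56 -0.19  2.04  0.18  0.56  1.53] t 5.08 pos [ 0.4693 -0.0932  0.2048] x [-0.999 -0.048 -0.003] z [ 0.002  0.003 -1.   ] F [0.8 7.2 2.5] M [ 1.538 -0.093  0.052] ff 20.002043712884188 op 0.448
tool mm [ 7.3 -0.9 -0.2]
radius 0.0994 angle -79.4
3.0 [ 5.2 -0.6 -0. ]
6.0 [10.4 -0.9 -0. ]
9.0 [15.6 -0.9 -0. ]
```

Emit:
move_arm:
  motion:
    - [3,0.3,0,0,0,2,1]
    - [6,0.6,0,0,0,4,1]
    - [8,0.8,0,0,0,4.5,1]
    - [10,1,0,0,0,4.5,1]
    - [10,1,0,0,0,4.5,1]

```text
clock: 5.7
tool_pos: [0.4621, -0.0939, 0.2049]
eef_rot: [0.015, 1.0, 0.001, 0.004]
contact_force: [6.0, 5.1, -1.8]
opening: 0.447
finger_force: 20.0
```

```bash
python3 st.py
```

```text
q [ 0.21  0.55 -0.16  2.06  0.16  0.54  1.47] t 5.7 pos [ 0.4621 -0.0939  0.2049] x [-1.     0.029 -0.007] z [ 0.008  0.002 -1.   ] F [ 6.   5.1 -1.8] M [ 0.99  -1.168  0.02 ] ff 19.997938591986895 op 0.447
```

The arm is against its stop. Next I'll turn the knob clockwise and watch the torque.

Emit:
move_arm:
  motion:
    - [0,0,0,0,0,8,1]
    - [0,0,0,0,0,16,1]
    - [0,0,0,0,0,24,1]
    - [0,0,0,0,0,32,1]
    - [0,0,0,0,0,40,1]

```text
clock: 6.32
tool_pos: [0.4626, -0.0927, 0.2049]
eef_rot: [0.357, 0.934, 0.003, 0.003]
contact_force: [6.1, 8.0, -3.2]
opening: 0.447
finger_force: 20.0
```

```bash
cat > tq.py <<'E'
import numpy as np,sys
from plant import r,eyes
from scipy.spatial.transform import Rotation as R
def p():
    s=r.get_state();x=R.from_quat(s["eef_rot"]).as_matrix()[:,0]
    print("yaw",np.degrees(np.arctan2(x[1],x[0])).round(1),"q7",s["q"][6].round(3),"tau7",s["joint_torque"][6].round(4),"Mz",s["moment"][2].round(3),"F",s["contact_force"].round(1),"pos",s["tool_pos"].round(4))
p()
if len(sys.argv)>1:
    eyes.snapshot("side");p()
E
python3 tq.py 1
```

```text
yaw 138.2 q7 0.994 tau7 0.7095 Mz 0.052 F [ 6.1  8.  -3.2] pos [ 0.4626 -0.0927  0.2049]
yaw 137.9 q7 0.991 tau7 -0.0864 Mz -0.006 F [ 7.1  7.9 -3. ] pos [ 0.4626 -0.0927  0.2049]
```

Emit:
move_arm:
  motion:
    - [0,0,0,0,0,8,1]
    - [0,0,0,0,0,16,1]
    - [0,0,0,0,0,24,1]
    - [0,0,0,0,0,32,1]
    - [0,0,0,0,0,40,1]

```text
clock: 7.0
tool_pos: [0.4637, -0.0922, 0.205]
eef_rot: [0.655, 0.756, 0.004, 0.003]
contact_force: [9.8, 9.4, -4.3]
opening: 0.448
finger_force: 20.0
```

```bash
python3 tq.py 1
```

```text
yaw 98.2 q7 0.528 tau7 0.7004 Mz 0.033 F [ 9.8  9.4 -4.3] pos [ 0.4637 -0.0922  0.205 ]
yaw 98.0 q7 0.525 tau7 -0.0842 Mz -0.011 F [ 9.2  7.7 -3.9] pos [ 0.4637 -0.0923  0.2049]
```

Emit:
move_arm:
  motion:
    - [1.3,1,0,0,0,6,1]
    - [1.3,1,0,0,0,12,1]
    - [1.3,1,0,0,0,18,1]
    - [1.3,1,0,0,0,24,1]
    - [1.3,1,0,0,0,30,1]

```text
clock: 7.68
tool_pos: [0.4646, -0.0921, 0.205]
eef_rot: [0.828, 0.561, 0.004, 0.002]
contact_force: [9.8, 6.0, -4.5]
opening: 0.449
finger_force: 20.0
```

```bash
python3 tq.py 1
```

```text
yaw 68.2 q7 0.177 tau7 0.5174 Mz 0.042 F [ 9.8  6.  -4.5] pos [ 0.4646 -0.0921  0.205 ]
yaw 68.0 q7 0.175 tau7 -0.0599 Mz -0.005 F [ 9.5  6.6 -4.7] pos [ 0.4646 -0.0922  0.205 ]
```

Emit:
move_arm:
  motion:
    - [0,0,0,0,0,6,1]
    - [0,0,0,0,0,12,1]
    - [0,0,0,0,0,18,1]
    - [0,0,0,0,0,24,1]
    - [0,0,0,0,0,30,1]

```text
clock: 8.35
tool_pos: [0.4653, -0.0927, 0.205]
eef_rot: [0.945, 0.328, 0.005, 0.002]
contact_force: [11.0, 5.3, -6.8]
opening: 0.448
finger_force: 20.0
```

```bash
python3 tq.py 1
python3 - <<'E'
from plant import eyes
import cv2,numpy as np
s=eyes.snapshot("side");K=s["intrinsics"]
p=s["world_to_cam"]@np.array([.462,-.0945,.14,1]);u=K@p[:3]/p[2];u=u[:2].astype(int);print(u)
f=s["frame"][u[1]-50:u[1]+50,u[0]-65:u[0]+65,::-1]
cv2.imwrite('pics/s1.png',cv2.resize(f,None,fx=6,fy=6,interpolation=2))
E
```

```text
yaw 38.2 q7 -0.176 tau7 0.5359 Mz 0.045 F [11.   5.3 -6.8] pos [ 0.4653 -0.0927  0.205 ]
yaw 38.0 q7 -0.179 tau7 -0.054 Mz -0.04 F [11.8  5.3 -5.5] pos [ 0.4653 -0.0927  0.205 ]
[264 243]
```

View pics/s1.png

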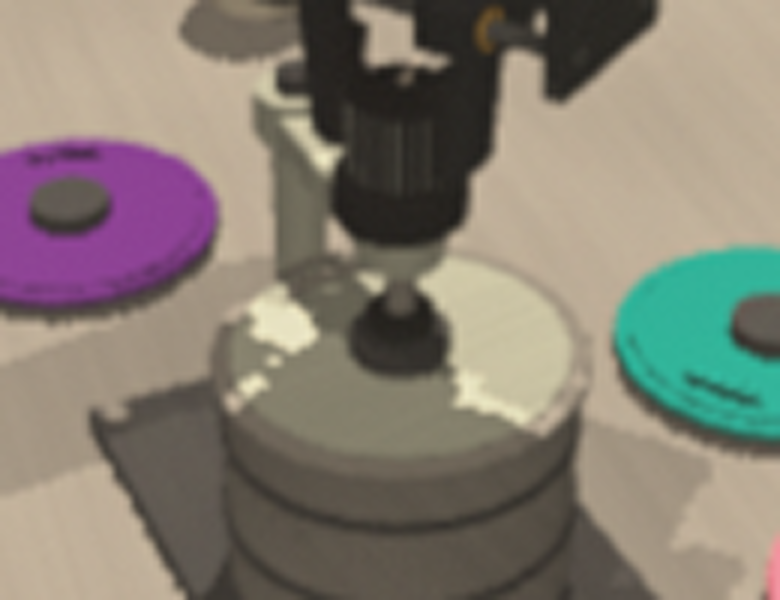

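The foot sits just above or on the boss (crop 400,320). The knob is still running free (Mz ≈ 0.045), so I'll go on in smaller steps.

Emit:
move_arm:
  motion:
    - [1.5,0.8,0,0,0,5,1]
    - [1.5,0.8,0,0,0,10,1]
    - [1.5,0.8,0,0,0,15,1]
    - [1.5,0.8,0,0,0,20,1]
    - [1.5,0.8,0,0,0,25,1]

```text
clock: 9.07
tool_pos: [0.4658, -0.0932, 0.205]
eef_rot: [0.993, 0.115, 0.004, 0.001]
contact_force: [9.3, 2.8, -5.4]
opening: 0.447
finger_force: 20.0
```

```bash
python3 tq.py
```

```text
yaw 13.2 q7 -0.48 tau7 0.4601 Mz 0.068 F [ 9.3  2.8 -5.4] pos [ 0.4658 -0.0932  0.205 ]
```

Emit:
move_arm:
  motion:
    - [0,0,0,0,0,5,1]
    - [0,0,0,0,0,10,1]
    - [0,0,0,0,0,15,1]
    - [0,0,0,0,0,20,1]
    - [0,0,0,0,0,25,1]

```text
clock: 9.7
tool_pos: [0.4659, -0.094, 0.205]
eef_rot: [0.995, -0.103, 0.004, 0.001]
contact_force: [9.7, 1.9, -6.3]
opening: 0.447
finger_force: 20.0
```

```bash
python3 tq.py
```

```text
yaw -11.8 q7 -0.793 tau7 0.4847 Mz 0.039 F [ 9.7  1.9 -6.3] pos [ 0.4659 -0.094   0.205 ]
```

Emit:
move_arm:
  motion:
    - [0,0,0,0,0,5,1]
    - [0,0,0,0,0,10,1]
    - [0,0,0,0,0,15,1]
    - [0,0,0,0,0,20,1]
    - [0,0,0,0,0,25,1]

```text
clock: 10.32
tool_pos: [0.4656, -0.0947, 0.2051]
eef_rot: [0.949, -0.316, 0.004, 0.0]
contact_force: [9.8, -1.0, -6.1]
opening: 0.449
finger_force: 20.0
```

```bash
python3 tq.py
```

```text
yaw -36.8 q7 -1.122 tau7 0.5345 Mz 0.086 F [ 9.8 -1.  -6.1] pos [ 0.4656 -0.0947  0.2051]
```

Emit:
move_arm:
  motion:
    - [0,0,0,0,0,5,1]
    - [0,0,0,0,0,10,1]
    - [0,0,0,0,0,15,1]
    - [0,0,0,0,0,20,1]
    - [0,0,0,0,0,25,1]

```text
clock: 10.95
tool_pos: [0.4651, -0.0952, 0.2051]
eef_rot: [0.858, -0.514, 0.004, -0.0]
contact_force: [8.5, -2.2, -4.1]
opening: 0.45
finger_force: 20.0
```

```bash
python3 tq.py
```

```text
yaw -61.9 q7 -1.493 tau7 0.5793 Mz 0.097 F [ 8.5 -2.2 -4.1] pos [ 0.4651 -0.0952  0.2051]
```

Torque is rising, so the foot has bitten. I'll take finer steps from here.

Emit:
move_arm:
  motion:
    - [0,0,0,0,0,4,1]
    - [0,0,0,0,0,8,1]

```text
clock: 11.2
tool_pos: [0.4649, -0.0953, 0.2052]
eef_rot: [0.82, -0.572, 0.004, -0.0]
contact_force: [6.5, -2.3, -3.5]
opening: 0.452
finger_force: 20.0
```

```bash
python3 tq.py 1
```

```text
yaw -69.8 q7 -1.621 tau7 0.4417 Mz 0.175 F [ 6.5 -2.3 -3.5] pos [ 0.4649 -0.0953  0.2052]
yaw -70.0 q7 -1.623 tau7 -0.1014 Mz 0.042 F [ 7.5 -1.5 -2.7] pos [ 0.4649 -0.0954  0.2052]
```

Emit:
move_arm:
  motion:
    - [0,0,0,0,0,4,1]
    - [0,0,0,0,0,8,1]

```text
clock: 11.5
tool_pos: [0.4647, -0.0954, 0.2052]
eef_rot: [0.778, -0.628, 0.004, -0.0]
contact_force: [7.5, -1.9, -3.0]
opening: 0.447
finger_force: 20.0
```

```bash
python3 tq.py 1
```

```text
yaw -77.8 q7 -1.752 tau7 0.4322 Mz 0.168 F [ 7.5 -1.9 -3. ] pos [ 0.4647 -0.0954  0.2052]
yaw -78.0 q7 -1.754 tau7 -0.1256 Mz 0.052 F [ 7.4 -2.6 -3.5] pos [ 0.4647 -0.0954  0.2052]
```

Emit:
move_arm:
  motion:
    - [0,0,0,0,0,4,1]
    - [0,0,0,0,0,8,1]

```text
clock: 11.8
tool_pos: [0.4644, -0.0954, 0.2053]
eef_rot: [0.732, -0.681, 0.004, -0.001]
contact_force: [6.4, -1.0, -2.1]
opening: 0.449
finger_force: 20.0
```

```bash
python3 tq.py 1
```

```text
yaw -85.8 q7 -1.885 tau7 0.4161 Mz 0.131 F [ 6.4 -1.  -2.1] pos [ 0.4644 -0.0954  0.2053]
yaw -86.0 q7 -1.888 tau7 -0.1508 Mz 0.082 F [ 8.9 -1.5 -0.8] pos [ 0.4644 -0.0954  0.2053]
```

```bash
cat > av.py <<'E'
import numpy as np
from plant import r,eyes
from scipy.spatial.transform import Rotation as R
s=r.get_state();m=[];t=[]
print("moving Mz",s["moment"][2].round(3),end=" ")
for i in range(4):
    eyes.snapshot("side");s=r.get_state();m.append(s["moment"][2]);t.append(s["joint_torque"][6])
x=R.from_quat(s["eef_rot"]).as_matrix()[:,0]
print("yaw",np.degrees(np.arctan2(x[1],x[0])).round(1),"q7",s["q"][6].round(3),"static Mz",np.mean(m).round(3),"tau7",np.array(t).round(3),"pos",s["tool_pos"].round(4),"t",round(s["clock"],1))
E
python3 av.py
```

```text
moving Mz 0.082 yaw -85.7 q7 -1.883 static Mz 0.068 tau7 [-0.351 -0.125 -0.061 -0.048] pos [ 0.4645 -0.0955  0.2053] t 12.1
```

Emit:
move_arm:
  motion:
    - [0,0,0,0,0,4,1]
    - [0,0,0,0,0,8,1]

```text
clock: 12.3
tool_pos: [0.4642, -0.0955, 0.2053]
eef_rot: [-0.683, 0.73, -0.004, 0.001]
contact_force: [6.2, -2.1, -0.1]
opening: 0.446
finger_force: 20.0
```

```bash
python3 av.py
```

```text
moving Mz 0.182 yaw -93.7 q7 -2.018 static Mz 0.074 tau7 [-0.176 -0.379 -0.151 -0.086] pos [ 0.4642 -0.0955  0.2053] t 12.5
```

Emit:
move_arm:
  motion:
    - [0,0,0,0,0,4,1]
    - [0,0,0,0,0,8,1]

```text
clock: 12.75
tool_pos: [0.464, -0.0954, 0.2054]
eef_rot: [-0.63, 0.776, -0.003, 0.001]
contact_force: [5.3, -1.5, 0.1]
opening: 0.446
finger_force: 20.0
```

```bash
python3 av.py
```

```text
moving Mz 0.175 yaw -101.7 q7 -2.155 static Mz 0.085 tau7 [-0.202 -0.406 -0.177 -0.111] pos [ 0.464  -0.0954  0.2054] t 12.9
```

Emit:
move_arm:
  motion:
    - [0,0,0,0,0,4,1]
    - [0,0,0,0,0,8,1]

```text
clock: 13.2
tool_pos: [0.4637, -0.0954, 0.2054]
eef_rot: [-0.575, 0.818, -0.003, 0.001]
contact_force: [4.1, -1.9, 1.9]
opening: 0.448
finger_force: 20.0
```

```bash
python3 av.py
```

```text
moving Mz 0.225 yaw -109.7 q7 -2.291 static Mz 0.122 tau7 [-0.22  -0.471 -0.212 -0.137] pos [ 0.4637 -0.0954  0.2054] t 13.4
```

Run:
```python
from plant import eyes
import cv2,numpy as np
a=eyes.snapshot("wrist")["frame"][120:420,100:460,::-1]
s=eyes.snapshot("side");f=cv2.resize(s["frame"][193:293,199:329,::-1],(390,300),interpolation=2)
cv2.imwrite('pics/w2.png',np.hstack([a,f]))
```

```text
(no output)
```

View pics/w2.png

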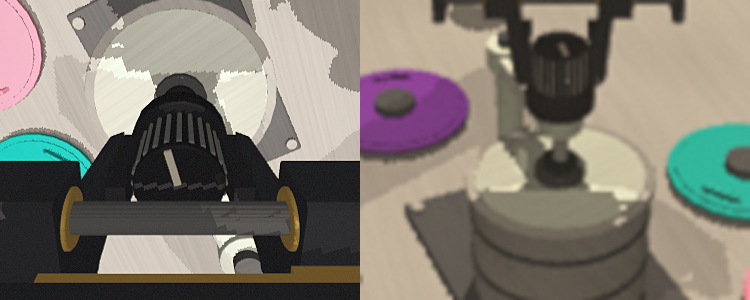

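The rib sits at the same angle in the wrist view (about (170,170) in the crop) as before gripping, so the grip has not slipped. The foot is on the boss.

Emit:
move_arm:
  motion:
    - [0,0,0,0,0,4,1]
    - [0,0,0,0,0,8,1]

```text
clock: 13.75
tool_pos: [0.4634, -0.0953, 0.2054]
eef_rot: [-0.516, 0.856, -0.003, 0.001]
contact_force: [4.6, -1.5, 1.8]
opening: 0.445
finger_force: 20.0
```

```bash
python3 av.py
```

```text
moving Mz 0.07 yaw -117.7 q7 -2.428 static Mz 0.058 tau7 [-0.158 -0.384 -0.135 -0.067] pos [ 0.4634 -0.0954  0.2052] t 13.9
```

Emit:
move_arm:
  motion:
    - [0,0,0,0,0,4,1]
    - [0,0,0,0,0,8,1]

```text
clock: 14.2
tool_pos: [0.4632, -0.0952, 0.2052]
eef_rot: [-0.455, 0.89, -0.002, 0.001]
contact_force: [4.3, -2.3, 1.5]
opening: 0.446
finger_force: 20.0
```

```bash
python3 av.py
```

```text
moving Mz 0.163 yaw -125.7 q7 -2.566 static Mz 0.105 tau7 [-0.172 -0.378 -0.146 -0.08 ] pos [ 0.4632 -0.0952  0.2053] t 14.4
```

The static torque dropped between 288° and 296° of turn, which is a ratchet click. Joint 7 is near its limit, so I'll measure the rib, release, wind back and regrip.

```bash
cat > rib.py <<'E'
import numpy as np
from plant import r,eyes
from h import cloud
s=eyes.snapshot("wrist");P=cloud(s);f=s["frame"].astype(int)
c=r.get_state()["tool_pos"]
m=(P[...,2]>.228)&(P[...,2]<.245)&(np.hypot(P[...,0]-c[0],P[...,1]-c[1])<.02)
b=m&(f.min(-1)>110)
q=P[b][:,:2];k=P[m]
w,v=np.linalg.eigh(np.cov(q.T));a=np.degrees(np.arctan2(*v[::-1,1]))
print("rib n",len(q),"angle mod180",round(a%180,1),"mean",q.mean(0).round(4),"spread",np.sqrt(w).round(4),"top n",len(k),k.min(0).round(3),k.max(0).round(3))
E
python3 rib.py
```

```text
rib n 268 angle mod180 72.4 mean [ 0.4613 -0.1036] spread [0.0013 0.0049] top n 5036 [ 0.444 -0.115  0.228] [ 0.483 -0.078  0.237]
```

Emit:
move_arm:
  motion:
    - [0,0,0,0,0,0,0.4]
    - [0,0,0,0,0,0,0.25]
    - [0,0,0,0,0,0,0.25]

```text
clock: 14.82
tool_pos: [0.4602, -0.0936, 0.2042]
eef_rot: [-0.456, 0.89, 0.001, -0.0]
contact_force: [0.1, -0.6, 0.1]
opening: 0.743
finger_force: 0.0
```

```bash
python3 rib.py; python3 st.py .462 -.0945 .205
```

```text
rib n 272 angle mod180 111.7 mean [ 0.4647 -0.1034] spread [0.0023 0.0069] top n 4458 [ 0.444 -0.114  0.228] [ 0.479 -0.077  0.237]
q [-0.48  0.82  1.08  2.09 -0.99  0.88 -2.57] t 14.88 pos [ 0.4603 -0.0936  0.2043] x [-0.585 -0.811  0.   ] z [-0.001  0.    -1.   ] F [ 0.3  0.3 -0.1] M [ 0.058  0.016 -0.036] ff 0.0 op 0.748
tool mm [-0.3 -1.9 -0.7]
```

Emit:
move_arm:
  motion:
    - [0,-2,0,0,0,-10,0.25]
    - [0,-2,0,0,0,-20,0.25]
    - [0,-2,0,0,0,-30,0.25]
    - [0,-2,0,0,0,-40,0.25]
    - [0,-2,0,0,0,-50,0.25]

```text
clock: 15.5
tool_pos: [0.4621, -0.0949, 0.2044]
eef_rot: [0.791, -0.612, -0.0, 0.0]
contact_force: [0.2, -1.0, 0.3]
opening: 0.752
finger_force: 0.0
```

Emit:
move_arm:
  motion:
    - [0,0,0,0,0,-10,0.25]
    - [0,0,0,0,0,-20,0.25]
    - [0,0,0,0,0,-30,0.25]
    - [0,0,0,0,0,-40,0.25]
    - [0,0,0,0,0,-50,0.25]

```text
clock: 16.12
tool_pos: [0.4621, -0.095, 0.2044]
eef_rot: [0.975, -0.22, -0.0, 0.0]
contact_force: [0.3, -0.5, -0.7]
opening: 0.751
finger_force: 0.0
```

```bash
python3 rib.py; python3 st.py .462 -.095 .205
python3 - <<'E'
from plant import eyes
import cv2
cv2.imwrite('pics/w3.png',eyes.snapshot("wrist")["frame"][...,::-1])
E
```

```text
rib n 280 angle mod180 84.3 mean [ 0.4649 -0.1043] spread [0.0026 0.0048] top n 4670 [ 0.447 -0.115  0.228] [ 0.482 -0.075  0.237]
q [-0.25  0.62  0.58  2.08 -0.59  0.61 -1.27] t 16.18 pos [ 0.4622 -0.0951  0.2046] x [ 0.905 -0.426 -0.   ] z [-0.  0. -1.] F [-1.  -0.5  0.7] M [0.004 0.146 0.01 ] ff 0.0 op 0.752
tool mm [-0.2 -0.  -0.4]
```

View pics/w3.png

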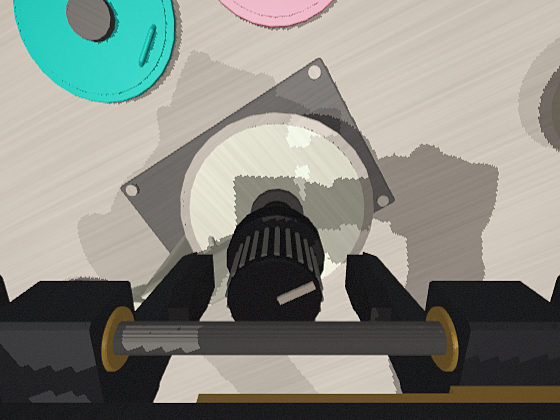

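The knob is centred between the fingers at (276,260), with the rib from (280,302) to (315,287). I'll regrip.

Run:
```python
import numpy as np
from plant import eyes
from h import cloud
s=eyes.snapshot("wrist");P=cloud(s)
a,b=P[301,282],P[288,312];print(a.round(4),b.round(4),np.degrees(np.arctan2(b[1]-a[1],b[0]-a[0])).round(1))
```

```text
[ 0.4645 -0.0972  0.2356] [ 0.4647 -0.1107  0.2356] -89.3
```

Emit:
move_arm:
  motion:
    - [0,0,0,0,0,0,0.5]
    - [0,0,0,0,0,0,1]
    - [0,0,0,0,0,0,1]
    - [0,0,0,0,0,0,1]
    - [0,0,0,0,0,0,1]
  newtons: 20

```text
clock: 16.9
tool_pos: [0.4631, -0.0934, 0.2045]
eef_rot: [0.975, -0.222, 0.0, -0.001]
contact_force: [2.1, 5.4, 1.9]
opening: 0.446
finger_force: 20.0
```

```bash
python3 av.py; python3 st.py
```

```text
moving Mz 0.012 yaw -25.7 q7 -1.273 static Mz 0.033 tau7 [-0.01  -0.01  -0.01  -0.011] pos [ 0.4631 -0.0934  0.2045] t 17.1
q [-0.26  0.62  0.58  2.07 -0.6   0.61 -1.27] t 17.1 pos [ 0.4631 -0.0934  0.2045] x [ 0.901 -0.434 -0.   ] z [ 0.001  0.002 -1.   ] F [1.6 4.7 1.5] M [ 1.071 -0.262  0.026] ff 19.987053461372852 op 0.443
```

Emit:
move_arm:
  motion:
    - [0,0,0,0,0,4,1]
    - [0,0,0,0,0,8,1]
    - [0,0,0,0,0,12,1]
    - [0,0,0,0,0,16,1]

```text
clock: 17.6
tool_pos: [0.4633, -0.0931, 0.2046]
eef_rot: [0.934, -0.357, -0.0, -0.001]
contact_force: [2.0, 5.7, 3.6]
opening: 0.449
finger_force: 20.0
```

```bash
python3 av.py
```

```text
moving Mz 0.117 yaw -41.7 q7 -1.467 static Mz 0.069 tau7 [-0.155 -0.284 -0.121 -0.075] pos [ 0.4633 -0.0931  0.2046] t 17.8
```

Emit:
move_arm:
  motion:
    - [0,0,0,0,0,4,1]
    - [0,0,0,0,0,8,1]

```text
clock: 18.05
tool_pos: [0.4634, -0.093, 0.2047]
eef_rot: [0.907, -0.421, -0.0, -0.002]
contact_force: [2.3, 6.2, 4.6]
opening: 0.448
finger_force: 20.0
```

```bash
python3 av.py
```

```text
moving Mz 0.161 yaw -49.7 q7 -1.565 static Mz 0.083 tau7 [-0.179 -0.311 -0.146 -0.099] pos [ 0.4634 -0.093   0.2047] t 18.2
```

Emit:
move_arm:
  motion:
    - [0,0,0,0,0,4,1]
    - [0,0,0,0,0,8,1]

```text
clock: 18.5
tool_pos: [0.4636, -0.0929, 0.2048]
eef_rot: [0.876, -0.483, -0.0, -0.002]
contact_force: [2.5, 7.3, 4.4]
opening: 0.446
finger_force: 20.0
```

```bash
python3 av.py
```

```text
moving Mz 0.224 yaw -57.7 q7 -1.664 static Mz 0.111 tau7 [-0.202 -0.336 -0.17  -0.123] pos [ 0.4636 -0.0929  0.2047] t 18.7
```

Emit:
move_arm:
  motion:
    - [0,0,0,0,0,4,1]
    - [0,0,0,0,0,8,1]

```text
clock: 18.95
tool_pos: [0.4637, -0.0928, 0.2048]
eef_rot: [0.84, -0.543, -0.0, -0.002]
contact_force: [2.1, 5.6, 6.3]
opening: 0.447
finger_force: 20.0
```

```bash
python3 av.py
```

```text
moving Mz 0.219 yaw -65.6 q7 -1.765 static Mz 0.105 tau7 [-0.226 -0.362 -0.194 -0.146] pos [ 0.4637 -0.0928  0.2048] t 19.1
```

Emit:
move_arm:
  motion:
    - [0,0,0,0,0,4,1]
    - [0,0,0,0,0,8,1]

```text
clock: 19.4
tool_pos: [0.4638, -0.0927, 0.2048]
eef_rot: [0.8, -0.6, -0.0, -0.002]
contact_force: [2.4, 7.5, 4.3]
opening: 0.445
finger_force: 20.0
```

```bash
python3 av.py
```

```text
moving Mz 0.103 yaw -73.7 q7 -1.866 static Mz 0.081 tau7 [-0.153 -0.326 -0.138 -0.078] pos [ 0.4638 -0.0927  0.2047] t 19.6
```

Emit:
move_arm:
  motion:
    - [0,0,0,0,0,4,1]
    - [0,0,0,0,0,8,1]

```text
clock: 19.85
tool_pos: [0.464, -0.0927, 0.2047]
eef_rot: [0.756, -0.654, -0.001, -0.002]
contact_force: [3.1, 7.1, 3.1]
opening: 0.445
finger_force: 20.0
```

```bash
python3 av.py
```

```text
moving Mz 0.205 yaw -81.7 q7 -1.97 static Mz 0.052 tau7 [-0.165 -0.308 -0.135 -0.086] pos [ 0.464  -0.0927  0.2047] t 20.1
```

The second drop came one click period (about 36°) later. I'll turn about 14° more for margin, staying short of the next click, then let go.

Emit:
move_arm:
  motion:
    - [0,0,0,0,0,4,1]
    - [0,0,0,0,0,8,1]
    - [0,0,0,0,0,11,1]
    - [0,0,0,0,0,14,1]

```text
clock: 20.55
tool_pos: [0.4643, -0.0926, 0.2048]
eef_rot: [-0.671, 0.741, 0.001, 0.002]
contact_force: [4.2, 7.0, 5.1]
opening: 0.452
finger_force: 20.0
```

```bash
python3 av.py
```

```text
moving Mz 0.194 yaw -95.6 q7 -2.156 static Mz 0.138 tau7 [-0.202 -0.296 -0.161 -0.122] pos [ 0.4643 -0.0927  0.2048] t 20.8
```

Emit:
move_arm:
  motion:
    - [0,0,0,0,0,0,0.4]
    - [0,0,0,0,0,0,0.2]
    - [0,0,0,0,0,0,0.2]
    - [0,0,0,0,0,0,0.2]

```text
clock: 21.25
tool_pos: [0.4622, -0.0952, 0.2044]
eef_rot: [-0.67, 0.742, 0.0, -0.0]
contact_force: [-0.1, -0.2, -0.6]
opening: 0.8
finger_force: 0.0
```

```bash
python3 st.py
```

```text
q [-0.43  0.75  0.95  2.08 -0.9   0.79 -2.16] t 21.25 pos [ 0.4622 -0.0952  0.2044] x [-0.101 -0.995  0.   ] z [-0. -0. -1.] F [-0.1 -0.2 -0.6] M [ 0.055  0.09  -0.023] ff 0.0 op 0.8
```

Emit:
move_arm:
  motion:
    - [0,0,-30,0,0,0,0.2]
    - [0,0,-80,0,0,0,0.2]
    - [0,0,-130,0,0,0,0.2]
    - [0,0,-130,0,0,0,0.2]
    - [0,0,-130,0,0,0,0.2]

```text
clock: 21.88
tool_pos: [0.462, -0.0945, 0.3339]
eef_rot: [-0.671, 0.742, 0.001, 0.0]
contact_force: [0.7, 0.3, -0.2]
opening: 0.799
finger_force: 0.0
```

```bash
python3 st.py
python3 - <<'E'
from plant import eyes
import cv2,numpy as np
s=eyes.snapshot("side");f=cv2.resize(s["frame"][193:293,199:329,::-1],(390,300),interpolation=2)
w=eyes.snapshot("wrist")["frame"][...,::-1]
cv2.imwrite('pics/e.png',np.hstack([cv2.resize(w,(400,300)),f]))
E
```

```text
q [-0.57  0.6   1.17  1.91 -0.64  1.07 -2.38] t 21.88 pos [ 0.462  -0.0945  0.3339] x [-0.101 -0.995 -0.001] z [-0.001  0.001 -1.   ] F [ 0.7  0.3 -0.2] M [ 0.078  0.091 -0.012] ff 0.0 op 0.799
```

View pics/e.png

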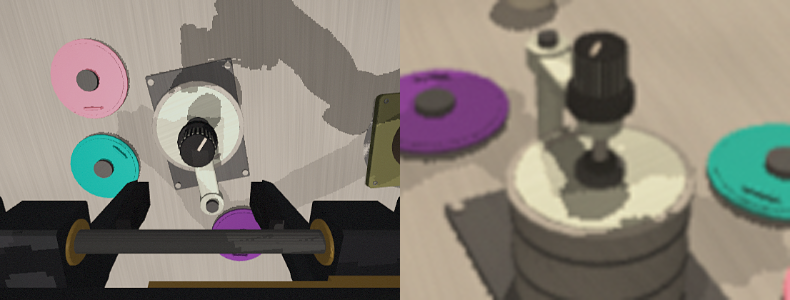

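The pictures show the arm over the lid's centre (knob at (198,150) in the left view) and the foot on the boss (right view, about (600,165)). The lid and the other objects I can see are where they were. One check of the knob's position, then I'll hand in.

```bash
python3 knob.py wrist .462 -.0945 pics/w4.png; python3 -c "
from plant import finish_job
print(finish_job())"
```

```text
1937 median z 0.234 mid [ 0.4647 -0.0951  0.2232] min [ 0.444 -0.115  0.21 ] max [ 0.485 -0.076  0.236]
the job is handed in; nothing more can be done
None
```

The canister is clamped and handed in: the arm is against its stop, the foot is tight on the lid, and the knob slipped two clicks by my count of torque drops. The gripper is clear, and the hand-in gave no verdict.

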